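# Lean the stage plate in the draining rack

### The arm

A 6-joint arm with a two-finger parallel gripper is mounted at the origin on the work surface. World frame = base frame: x ahead of the robot, y to its left, z up, the work surface at z = 0. Lengths are in m, angles in rad, forces in N, time in s.
With the tool pointing down it reaches from about 0.35 to 0.775 m from the base axis. Payload 5.5 kg.
Tool frame: the origin (TCP) lies between the finger pads; the fingertips stand env.nose_length ahead of it and the grasp point (between the pads) lies 8 mm behind it (env.nose_length is the distance from the TCP to the fingertips, in m); z points along the fingers, y is the direction in which the jaws open and shut (so a half turn about z gives the same grasp; the last joint's range is limited). The gripper opens to 85 mm and grips with 20 to 120 N. Pads are 22 mm wide; open, the fingers measure 114 mm over their backs; the gripper's body (76 mm by 85 mm) begins 54 mm behind the grasp point. The pads swing forward as they close: fully open they stand 13 mm farther back than shut.
Start: joints at [1.085, 0.313, 0.046, 1.304, 0, 1.431], TCP at [0.195, 0.541, 0.242] pointing down, gripper open.
Joint ranges: [-2.76, 2.76], [-0.86, 1.69], [-1.03, 1.26], [-2.2, 2.34], [-1.47, 1.5], [-3.14, 3.14]. Speed limits (rad/s): [2.57, 2.57, 3.14, 3.14, 3.14, 3.14].

### API

Orientations are given as a unit quaternion [w, x, y, z].
In Python, from workcell import env gives the robot as it stands. The module is installed in compiled form; this text tells all that it offers.
- The arm moves only by the shell command python3 -m creep 'ROWS' [FORCE]. ROWS is a JSON object of lists of equal length, an entry for each row: "hand": the finger opening in mm, from 0 to 85.4; "delta_pos": the shift along the tool's x, y, z scaled (see below), a list of three; "turn": the turn about the tool's z scaled (see below). In form: {"hand": [hand, ...], "delta_pos": [[dx, dy, dz], ...], "turn": [turn, ...]}. A call has exactly 5 rows; each row shifts and turns the commanded pose from where the row before left it, along the tool's axes as they then stand; what a row does not reach is not made up. The controller multiplies each number of a shift by 0.8 m and each number of a turn by 5 degrees. A row lasts 1/12 s, in which the tool goes at most 41.7 mm and 7.16 degrees, less where a joint would pass 70% of its speed; a pose out of reach is approached as far as the arm can. A call with a number of a shift or a turn outside -1 to 1 is refused whole. A call with a gripper value outside its range is refused whole. The fingers move at their own pace and stop on an object; FORCE is the grip in N (left out, the last holds). Time passes only in rows, so rows that do not move let the fingers close, or fill a call up. It gives the time, the measured TCP pose, the force and the opening at its end, in the units of the state.
- env.get_state(): the state, without advancing time (a new reading comes with each control period).
- env.read_camera(name): name is "scene" or "top"; returns a dict with "pixels" (480x640x3 uint8, red, green, blue), "depth" (480x640 float32, m along the optical axis (not along the pixel's ray), 0 where there is no reading), "fx", "fy", "cx", "cy" (pixels), "D" ([k1, k2, p1, p2, k3] as OpenCV has them; the pictures are not rectified), "origin" and "orientation" of the camera in the world. Camera axes: x right, y down, z forward; pixel columns grow to the right and rows downward; lengths in m; the calibration is good to about 2 mm. A picture is of the moment at which its call begins.
- env.hand_in(): hands the job in, once; it reports no verdict.
Trained networks look in the newest picture that a camera, given by its name, has taken for a name from the list of things; names that differ only in an ending like _2 or _b are one class to them, and where a whole thing is asked for, a point or a joint stands for the part that bears it (a point fixed in the world has none). Each returns a list of dicts, best first, with "score" (0 to 1); they miss things now and then, are a little off and sometimes report something else, mostly with a low value. They report only what shows in the picture. A call takes as long as a camera call. They do not tell look-alikes from the thing itself.
- env.find_in(camera, target): "location" ([row, column] in pixels, amid what is visible of it).
- env.pinpoint(camera, target): "location" ([row, column] in pixels: a listed point, or the origin of a listed thing).
The state is a dict: "clock": time; "joint_pos": joint angles; "qvel": joint speeds; "tau": joint torques, N m; "tcp_pos": TCP position; "orientation": TCP orientation; "wrist_force": force on the tool from outside, world axes, zero at the start; "ft_torque": the same for the moment, N m; "finger_gap": finger opening in m.
Only numpy, scipy, OpenCV 4.12 (cv2) and the standard library are available. Lean on these libraries where they do the work, as an engineer would, in place of code of your own. Each camera call takes 0.05 s, during which the arm holds its last target.

### The job

Pull the plain stage plate (the one without a window) up out of its holder and lean it in the steel draining rack to dry: foot down in the trough behind the low lip so that it cannot slide, sloping back against the rack's tall wall, roughly centred and square to it. Leave the plate with the window standing in its holder.

Things in the scene. Friction and masses are not known exactly. Their poses are not given: they have to be found in the camera images.
- board: Plain dark metal stage plate, 220 mm long, 70 wide, 10 thick, about 0.3 kg, no opening. Starts upright, on one short end, in the slot of a grey holder block, left or right of the rack. Origin: centre of its foot (lower short end); z points up its length, x through its thickness, y across its width. A short plain plate (130 mm) lying flat on the bench is not meant.
- board_top (a point): Centre of the plain plate's upper short end, 220 mm along its z from its origin; it can be pinched across its thickness here from above. The holder block is fixed, 44 x 100 mm and 40 mm high; its slot is 12 mm wide and 32 mm deep, its floor 8 mm above the bench.
- rack: Fixed steel rack: trough 150 mm long, 50 wide, ends open, floor 6 mm above the bench; wall on the robot's side 120 mm high, lip on the far side 18 mm high, both 8 mm thick. Origin: on the bench under the trough's middle; x from wall to lip (wall's face at -25 mm, lip's inner face at +25), y along the trough, z up. A plate leans on the wall's top edge, about 19 degrees if its foot meets the lip.
- window_board: The other dark stage plate, same size (220 x 70 x 10 mm), with a window about 45 mm across in its upper half; it stands in the other holder block, which is like the first. Origin and axes as for the plain plate. It stays there.
Not all that is in view belongs to the job. Leave any orange look-alike of the board alone.

How it is judged:
By the outcome, as a careful person would: the job done as asked, in the order asked, and still so for the second after the job is handed in, with the robot touching nothing.
It also fails if it takes over 35 s, if anything falls off the work surface, if the arm or the gripper's body presses on something with over 40 N, if the wrist force passes 120 N, or if a joint passes its speed limit or range.

## Working session

There is one attempt and no reset: what is moved stays moved. The work goes in short steps, Python scripts to look and compute and a shell command to move; the robot and the scene stay as the last step left them, time stands still between calls to the robot, and variables do not carry over. Pictures are saved under pics/ and viewed, and the job is handed in when it is done.

```bash
mkdir -p pics; cat > h.py <<'E'
import numpy as np, cv2
from workcell import env
from scipy.spatial.transform import Rotation as R
def rot(q): return R.from_quat([q[1],q[2],q[3],q[0]]).as_matrix()
def cloud(c):
    v,u=np.mgrid[0:480,0:640]
    K=np.array([[c['fx'],0,c['cx']],[0,c['fy'],c['cy']],[0,0,1.]])
    p=cv2.undistortPoints(np.stack([u,v],-1).reshape(-1,1,2).astype(np.float64),K,np.array(c['D'],float)).reshape(480,640,2)
    d=c['depth']; P=np.dstack([p*d[...,None],d])
    return P@rot(c['orientation']).T+np.array(c['origin'])
E
python3 - <<'E'
from h import *
s=env.get_state();print({k:np.round(v,3) for k,v in s.items()},env.nose_length)
for n in('scene','top'):
    c=env.read_camera(n);cv2.imwrite(f'pics/{n}0.png',c['pixels'][...,::-1]);np.savez(f'{n}0.npz',**c)
    print(n,c['origin'],c['orientation'])
    for t in('board','window_board','rack'):
        print(t,[(np.round(r['location']),round(r['score'],2)) for r in env.find_in(n,t)])
    print('bt',[(np.round(r['location']),round(r['score'],2)) for r in env.pinpoint(n,'board_top')])
E
```

```text
{'clock': np.float64(0.0), 'joint_pos': array([ 1.085,  0.314,  0.045,  1.304, -0.   ,  1.431]), 'qvel': array([-0.002, -0.001, -0.001,  0.002,  0.003,  0.001]), 'tau': array([ 1.0000e-03, -4.8062e+01,  2.9854e+01,  2.0000e-02, -0.0000e+00,
        0.0000e+00]), 'tcp_pos': array([0.195, 0.541, 0.241]), 'orientation': array([-0.   ,  0.172,  0.985, -0.001]), 'wrist_force': array([-0.742, -0.823, -0.447]), 'ft_torque': array([-0.001,  0.043,  0.034]), 'finger_gap': np.float64(0.086)} 0.011
scene [ 0.89163689 -0.63065167  0.98660402] [-0.3425603   0.90432417  0.2387242  -0.08866222]
board [(array([161., 371.]), 0.86), (array([188., 323.]), 0.63), (array([163., 425.]), 0.59)]
window_board [(array([342., 243.]), 0.63)]
rack [(array([271., 344.]), 0.6)]
bt [(array([130., 372.]), 0.95), (array([128., 430.]), 0.89), (array([153., 328.]), 0.65)]
top [ 0.33335412 -0.01495155  1.24866078] [-0.06742826  0.70616244 -0.70209546  0.06204838]
board [(array([292., 237.]), 0.77), (array([256., 187.]), 0.7), (array([208., 155.]), 0.68)]
window_board [(array([248., 440.]), 0.6)]
rack [(array([258., 185.]), 0.65), (array([241., 304.]), 0.62)]
bt [(array([195., 147.]), 0.94), (array([250., 172.]), 0.79), (array([284., 232.]), 0.76)]
```

View pics/scene0.png

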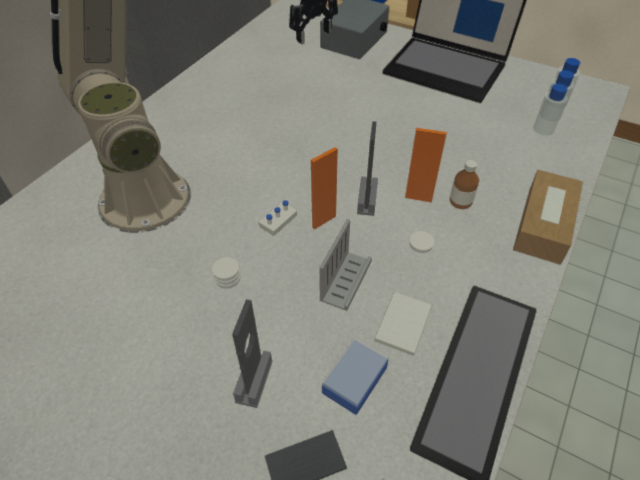

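View pics/top0.png

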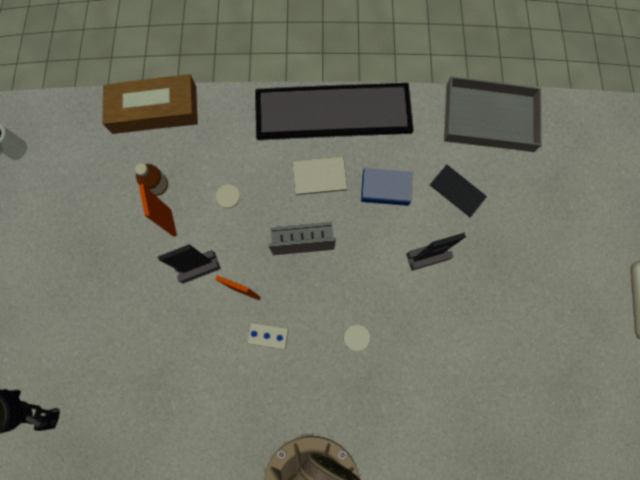

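The candidates for "board" in the scene view, as [row, col]:
- [161,371]: dark, windowless, standing in a grey block.
- [188,323] and [163,425]: orange look-alikes.
- [342,243]: dark with a window.
- [460,305]: short dark plate lying flat.

The dark one at [161,371] (top view [258,187]) fits the description. I'll confirm it in a crop and measure.

```bash
python3 - <<'E'
from h import *
S=dict(np.load('scene0.npz'));T=dict(np.load('top0.npz'))
a=cv2.resize(S['pixels'][110:230,300:460],None,fx=4,fy=4)[...,::-1]
cv2.imwrite('pics/crop.png',a)
cv2.imwrite('pics/crop2.png',cv2.resize(T['pixels'][170:320,120:350],None,fx=3.4,fy=3.4)[...,::-1])
for n,c in(('S',S),('T',T)):
    P=cloud(c).reshape(-1,3);px=c['pixels'].reshape(-1,3).astype(int);ok=c['depth'].ravel()>0
    h=ok&(P[:,2]>.015)&(P[:,2]<.3)&(P[:,0]>.15)&(P[:,0]<.8)&(abs(P[:,1])<.5)
    m=np.zeros(480*640,np.uint8);m[h]=1
    k,l,st,ce=cv2.connectedComponentsWithStats(m.reshape(480,640))
    for i in range(1,k):
        if st[i,4]<60: continue
        q=P[l.ravel()==i];col=px[l.ravel()==i].mean(0).round()
        top=q[q[:,2]>np.percentile(q[:,2],99.5)-.008]
        r=cv2.minAreaRect((top[:,:2]*1000).astype(np.float32))
        print(n,ce[i].round(),col,'min',q.min(0).round(3),'max',q.max(0).round(3),'top',np.round(r[0],1),np.round(r[1],1),round(r[2],1),len(top))
E
```

```text
S [299.  33.] [46. 47. 45.] min [0.162 0.469 0.245] max [0.198 0.5   0.3  ] top [181.8 486.4] [37.5 27.3] 61.9 56
S [369. 179.] [82. 81. 79.] min [0.469 0.224 0.015] max [0.545 0.331 0.233] top [506.7 276.4] [ 9.8 80.4] 21.7 92
S [425. 162.] [125.  71.  36.] min [0.584 0.332 0.015] max [0.653 0.363 0.224] top [618.3 348.6] [68.6 15.8] 12.7 143
S [324. 185.] [119.  68.  37.] min [0.427 0.123 0.015] max [0.463 0.195 0.224] top [446.  160.3] [70.3 12.5] 67.0 149
S [465. 185.] [114.  99.  81.] min [0.686 0.36  0.015] max [0.749 0.411 0.135] top [718.4 396.1] [25.8 27.7] 6.5 85
S [278. 216.] [144. 147. 143.] min [0.314 0.056 0.015] max [0.375 0.15  0.048] top [345.4 107.1] [77.9 16.7] 82.6 93
S [334. 258.] [95. 94. 88.] min [ 0.54  -0.053  0.015] max [0.561 0.1   0.125] top [550.1  23.5] [  9.6 148.7] 5.6 232
S [422. 240.] [171. 171. 157.] min [0.657 0.18  0.015] max [0.713 0.24  0.02 ] top [685.3 212.1] [52.  57.6] 23.9 173
S [226. 270.] [161. 161. 148.] min [ 0.31  -0.131  0.015] max [ 0.373 -0.071  0.048] top [ 341.3 -101. ] [57.8 60.4] 35.7 443
S [357. 281.] [121. 123. 117.] min [ 0.5
[... 1196 characters left out ...]
245.] [57. 56. 51.] min [ 0.535 -0.051  0.015] max [0.558 0.097 0.125] top [547.   23.2] [  8.8 148.6] 5.7 243
T [190. 262.] [34. 34. 33.] min [0.464 0.223 0.015] max [0.541 0.326 0.232] top [503.3 276.6] [12.2 70.3] 22.7 187
T [237. 287.] [117.  54.  14.] min [0.426 0.125 0.019] max [0.459 0.192 0.224] top [442.8 158.8] [68.5 10.3] 68.9 169
T [267. 336.] [134. 139. 126.] min [0.314 0.058 0.015] max [0.371 0.15  0.049] top [343.1 104.2] [72.9 14.2] 81.4 97
T [357. 337.] [152. 155. 131.] min [ 0.311 -0.131  0.017] max [ 0.367 -0.073  0.049] top [ 339.3 -102.7] [57.  56.4] 56.2 373
T [ 53. 415.] [29. 29. 27.] min [0.159 0.466 0.246] max [0.193 0.498 0.3  ] top [181.6 478.5] [41.3 21.5] 35.6 75
```

View pics/crop.png

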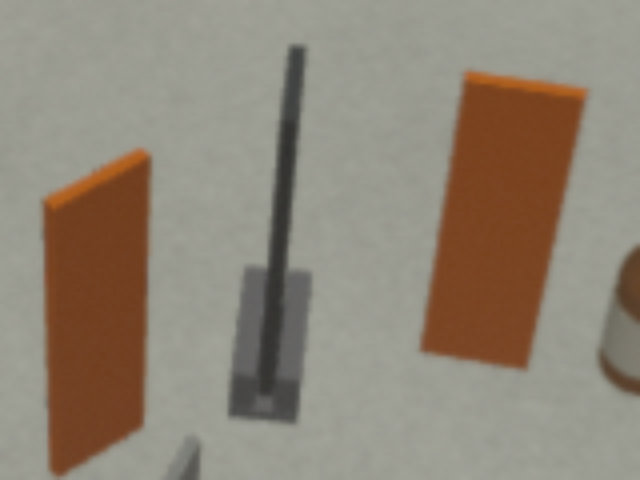

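View pics/crop2.png

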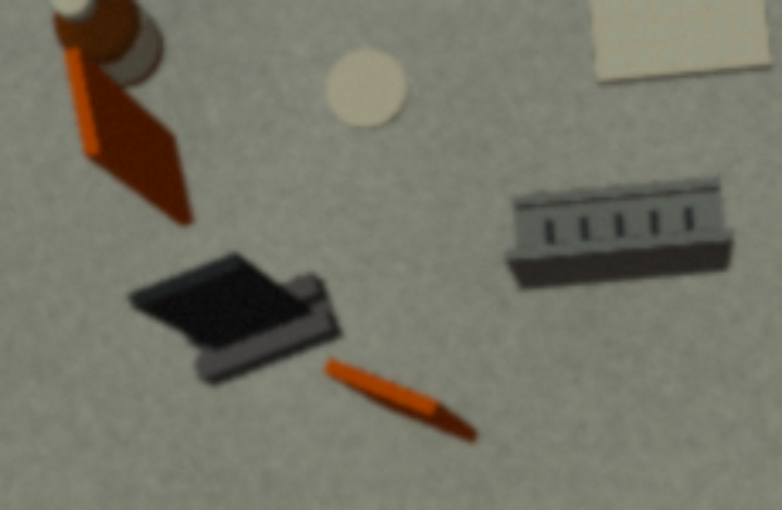

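The crop confirms it: the dark plate has no window and stands edge-on in the grey block (top edge at crop [50,297], scene [123,374]). The two orange plates stand free on either side. From both cameras together:
- **Plate top:** about (0.505, 0.2765, 0.228), thickness normal at about 22°.
- **Rack:** about (0.577, 0.0265), yaw about 5.6°.

```bash
cat >> h.py <<'E'
def need(x,y,z,yaw):
    s=env.get_state();Q=rot(s['orientation']);d=np.array([x,y,z])-s['tcp_pos']
    a=np.degrees(np.arctan2(Q[1,1],Q[0,1]));w=(a-yaw+90)%180-90
    print('t',round(float(s['clock']),2),'tcp',np.round(s['tcp_pos'],4),'yawY',round(a,2),'F',np.round(s['wrist_force'],1),'gap',round(s['finger_gap']*1000,1),'tilt',np.round(Q[:,2],3))
    r=np.radians(-w); Q2=R.from_euler('z',r).as_matrix()@Q
    print('d_world',np.round(d,4),'units now',np.round(Q.T@d/.8,4),'units after turn',np.round(Q2.T@d/.8,4),'turn units',round(w/5,3))
E
python3 -c "
from h import *
need(.505,.2765,.30,22.2)"
```

```text
t 0.5 tcp [0.1949 0.541  0.2423] yawY 70.19 F [ 0.6 -0.4 -0.3] gap 85.3 tilt [-0.  0. -1.]
d_world [ 0.3101 -0.2645  0.0577] units now [-0.4767 -0.1797 -0.0722] units after turn [-0.4526  0.234  -0.0722] turn units 9.598
```

```bash
python3 -m creep '{"hand":[85,85,85,85,85],"delta_pos":[[0,0,-0.0145],[0,0,-0.0145],[0,0,-0.0145],[0,0,-0.0145],[0,0,-0.0145]],"turn":[1,1,1,1,1]}' 60
python3 -m creep '{"hand":[50,50,50,50,50],"delta_pos":[[-0.02,0,0],[-0.02,0,0],[-0.02,0,0],[-0.02,0,0],[-0.02,0,0]],"turn":[0.92,0.92,0.92,0.92,0.92]}'
python3 -c "
from h import *
need(.505,.2765,.30,22.2)"
```

```text
clock: 0.92
tcp_pos: [0.1949, 0.5409, 0.3009]
orientation: [0.0, 0.383, 0.924, 0.0]
wrist_force: [0.6, 0.0, 0.2]
finger_gap: 0.085
clock: 1.33
tcp_pos: [0.2421, 0.4762, 0.3003]
orientation: [0.0, 0.559, 0.829, 0.0]
wrist_force: [0.2, -0.1, -0.0]
finger_gap: 0.0501
t 1.33 tcp [0.2421 0.4762 0.3003] yawY 21.96 F [ 0.2 -0.1 -0. ] gap 50.1 tilt [ 0.  0. -1.]
d_world [ 0.2629 -0.1997 -0.0003] units now [-0.3544  0.2114  0.0004] units after turn [-0.3552  0.2099  0.0004] turn units -0.047
```

```bash
python3 -m creep '{"hand":[50,50,50,50,50],"delta_pos":[[-0.035,0.021,0],[-0.035,0.021,0],[-0.035,0.021,0],[-0.035,0.021,0],[-0.035,0.021,0]],"turn":[0,0,0,0,0]}'
python3 -m creep '{"hand":[50,50,50,50,50],"delta_pos":[[-0.035,0.021,0],[-0.035,0.021,0],[-0.035,0.021,0],[-0.035,0.021,0],[-0.037,0.022,0]],"turn":[0,0,0,0,0]}'
python3 - <<'E'
from h import *
need(.505,.2765,.30,22.2)
for n in('scene','top'):
    c=env.read_camera(n)
    x,y=(300,60) if n=='scene' else (60,150)
    cv2.imwrite(f'pics/{n}1.png',cv2.resize(c['pixels'][y:y+170,x:x+220],None,fx=3.5,fy=3.5)[...,::-1])
E
```

```text
clock: 1.75
tcp_pos: [0.3733, 0.3777, 0.3006]
orientation: [0.0, 0.558, 0.83, 0.0]
wrist_force: [0.5, -0.4, -0.3]
finger_gap: 0.0496
clock: 2.17
tcp_pos: [0.5052, 0.2786, 0.3005]
orientation: [0.0, 0.558, 0.83, 0.0]
wrist_force: [0.8, 0.4, -0.4]
finger_gap: 0.0497
t 2.17 tcp [0.5052 0.2786 0.3005] yawY 22.2 F [ 0.8  0.4 -0.4] gap 49.7 tilt [ 0.  0. -1.]
d_world [-0.0002 -0.0021 -0.0005] units now [-0.0024 -0.0013  0.0007] units after turn [-0.0024 -0.0013  0.0007] turn units 0.0
```

View pics/scene1.png

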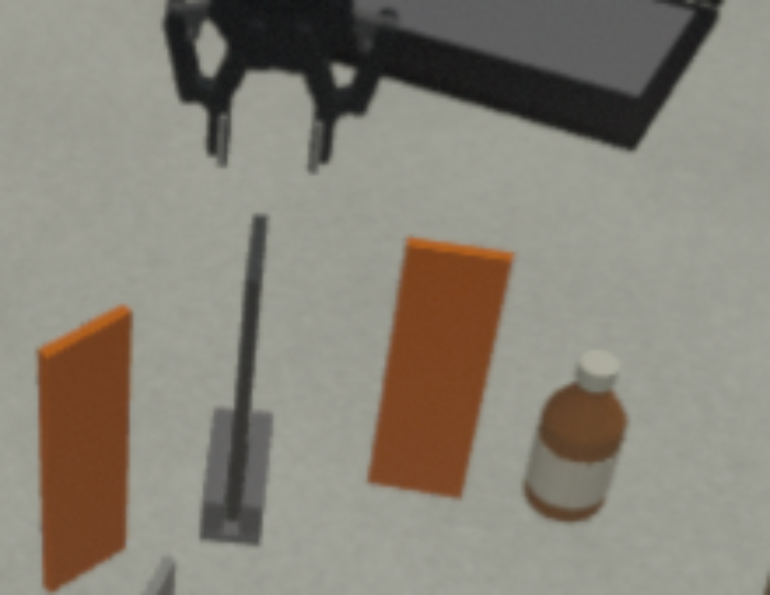

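View pics/top1.png

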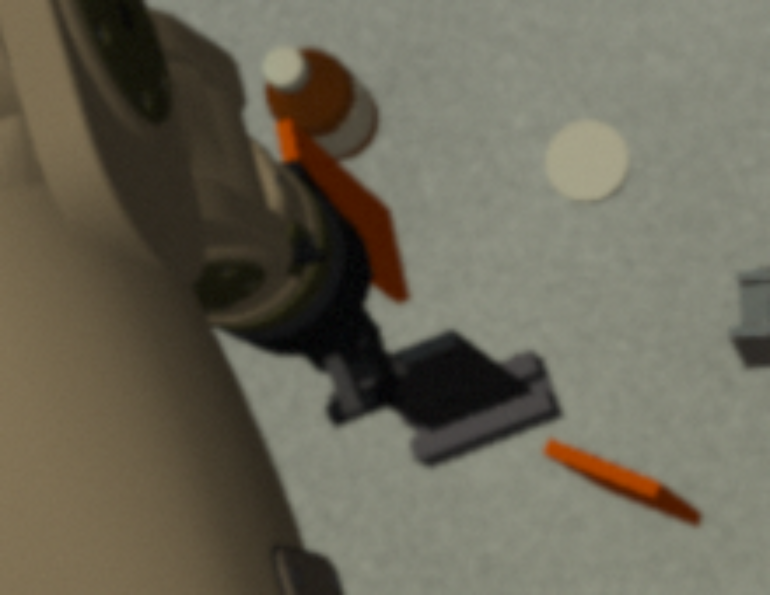

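The open jaws straddle the plate: the scene crop shows the fingers at columns 220 and 318, with the plate's top edge at 260. I'll lower and close gently.

```bash
python3 -m creep '{"hand":[50,50,50,50,50],"delta_pos":[[-0.0024,-0.0013,0.0236],[0,0,0.0236],[0,0,0.0236],[0,0,0.0236],[0,0,0.0236]],"turn":[0,0,0,0,0]}' 20
python3 -m creep '{"hand":[30,20,10,5,5],"delta_pos":[[0,0,0],[0,0,0],[0,0,0],[0,0,0],[0,0,0]],"turn":[0,0,0,0,0]}' 20
python3 -c "
from h import *
need(.505,.2765,.206,22.2)"
```

```text
clock: 2.68
tcp_pos: [0.5035, 0.2779, 0.2052]
orientation: [-0.0, 0.558, 0.83, 0.0]
wrist_force: [0.5, -0.4, 0.5]
finger_gap: 0.0503
clock: 3.1
tcp_pos: [0.5044, 0.2779, 0.2073]
orientation: [0.0, 0.558, 0.83, 0.001]
wrist_force: [-1.0, 0.2, 2.6]
finger_gap: 0.0099
t 3.1 tcp [0.5044 0.2779 0.2073] yawY 22.2 F [-1.   0.2  2.6] gap 9.9 tilt [ 0.002  0.001 -1.   ]
d_world [ 0.0006 -0.0014 -0.0013] units now [-0.0019 -0.      0.0017] units after turn [-0.0019 -0.      0.0017] turn units -0.0
```

```bash
python3 -m creep '{"hand":[5,5,5,5,5],"delta_pos":[[0,0,0],[0,0,0],[0,0,-0.005],[0,0,-0.01],[0,0,-0.015]],"turn":[0,0,0,0,0]}' 70
python3 -m creep '{"hand":[5,5,5,5,5],"delta_pos":[[0,0,-0.025],[0,0,-0.03],[0,0,-0.03],[0,0,-0.03],[0,0,-0.02]],"turn":[0,0,0,0,0]}'
python3 - <<'E'
from h import *
need(.587,.0275,.341,5.6)
c=env.read_camera('scene')
cv2.imwrite('pics/scene2.png',cv2.resize(c['pixels'][0:340,200:520],None,fx=1.75,fy=1.75)[...,::-1])
E
```

```text
clock: 3.52
tcp_pos: [0.5035, 0.2771, 0.2292]
orientation: [-0.001, 0.558, 0.83, -0.001]
wrist_force: [-0.7, -0.3, -2.6]
finger_gap: 0.0092
clock: 3.93
tcp_pos: [0.5044, 0.2775, 0.3406]
orientation: [0.001, 0.558, 0.83, 0.001]
wrist_force: [0.5, 0.3, -1.8]
finger_gap: 0.0093
t 3.93 tcp [0.5044 0.2775 0.3406] yawY 22.18 F [ 0.5  0.3 -1.8] gap 9.3 tilt [ 0.002  0.001 -1.   ]
d_world [ 0.0826 -0.25    0.0004] units now [-0.3284 -0.0223 -0.0005] units after turn [-3.211e-01  7.230e-02 -3.000e-04] turn units 3.317
```

View pics/scene2.png

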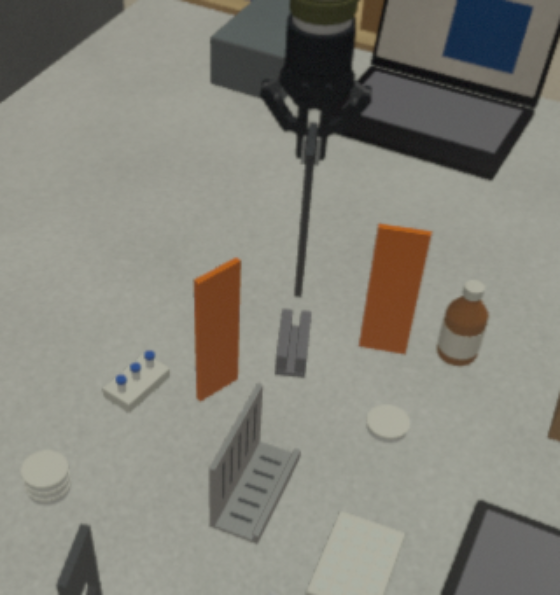

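The plate is out and hanging straight: its foot is at crop [295,298], clear of the empty slot at [340,293]. Next I'll turn it and carry it to the rack.

```bash
python3 -m creep '{"hand":[5,5,5,5,5],"delta_pos":[[0,0,0],[0,0,0],[0,0,0],[0,0,0],[0,0,0]],"turn":[0.5,0.8,0.8,0.8,0.42]}'
python3 -m creep '{"hand":[5,5,5,5,5],"delta_pos":[[-0.02,0.0045,0],[-0.034,0.0075,0],[-0.036,0.008,0],[-0.036,0.008,0],[-0.036,0.008,0]],"turn":[0,0,0,0,0]}'
python3 -m creep '{"hand":[5,5,5,5,5],"delta_pos":[[-0.036,0.008,0],[-0.036,0.008,0],[-0.036,0.008,0],[-0.034,0.0075,0],[-0.02,0.0045,0]],"turn":[0,0,0,0,0]}'
python3 - <<'E'
from h import *
need(.587,.0275,.341,5.6)
for n in('scene','top'):
    c=env.read_camera(n);np.savez(n+'3.npz',**c)
    x,y=(260,80) if n=='scene' else (200,150)
    cv2.imwrite(f'pics/{n}3.png',cv2.resize(c['pixels'][y:y+240,x:x+220],None,fx=2.5,fy=2.5)[...,::-1])
P=cloud(dict(np.load('scene3.npz')))
m=(P[...,2]>.12)&(P[...,2]<.30)&(abs(P[...,0]-.587)<.06)&(abs(P[...,1]-.03)<.07)
q=P[m];lo=q[:,2].min()
print(len(q),lo)
for a in np.arange(.14,.3,.03):
    k=q[abs(q[:,2]-a)<.012]
    if len(k)>5: r=cv2.minAreaRect((k[:,:2]*1000).astype(np.float32));print(a,np.round(k.mean(0),4),r)
E
```

```text
clock: 4.4
tcp_pos: [0.5039, 0.2773, 0.3371]
orientation: [-0.0, 0.673, 0.74, -0.001]
wrist_force: [0.3, -0.1, -2.8]
finger_gap: 0.0088
clock: 4.82
tcp_pos: [0.5453, 0.1502, 0.3371]
orientation: [-0.0, 0.672, 0.741, -0.0]
wrist_force: [-0.2, 0.6, -3.8]
finger_gap: 0.0087
clock: 5.23
tcp_pos: [0.5871, 0.0222, 0.3368]
orientation: [-0.0, 0.673, 0.74, -0.001]
wrist_force: [0.7, 0.7, -2.7]
finger_gap: 0.009
t 5.23 tcp [0.5871 0.0222 0.3368] yawY 5.46 F [ 0.7  0.7 -2.7] gap 9.0 tilt [-0.001 -0.001 -1.   ]
d_world [-0.0001  0.0053  0.0042] units now [ 0.0067  0.0005 -0.0053] units after turn [ 0.0067  0.0005 -0.0053] turn units -0.029
1013 0.12003376619202821
0.14 [0.5936 0.0099 0.1449] ((593.428955078125, 20.72022247314453), (69.75578308105469, 9.59864330291748), 88.24600219726562)
0.17 [0.5939 0.012  0.1704] ((590.5872802734375, 20.30853843688965), (9.562910079956055, 71.04041290283203), 4.66462516784668)
0.2 [0.5938 0.0115 0.2001] ((590.0325317382812, 21.4393310546875), (10.999520301818848, 71.25344848632812), 4.977246284484863)
0.23 [0.594  0.0137 0.2301] ((594.4966430664062, 20.693256378173828), (71.31246185302734, 10.395869255065918), 87.90391540527344)
0.26 [0.5939 0.013  0.2603] ((593.6165771484375, 21.26825523376465), (72.0108642578125, 10.424019813537598), 88.22569274902344)
0.29000000000000004 [0.5942 0.0121 0.2892] ((594.2637329101562, 20.801809310913086), (72.59706115722656, 9.367745399475098), 88.30815887451172)
```

View pics/scene3.png

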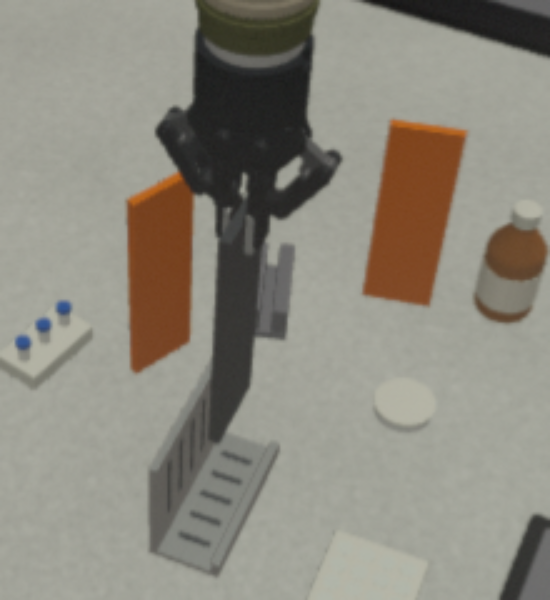

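View pics/top3.png

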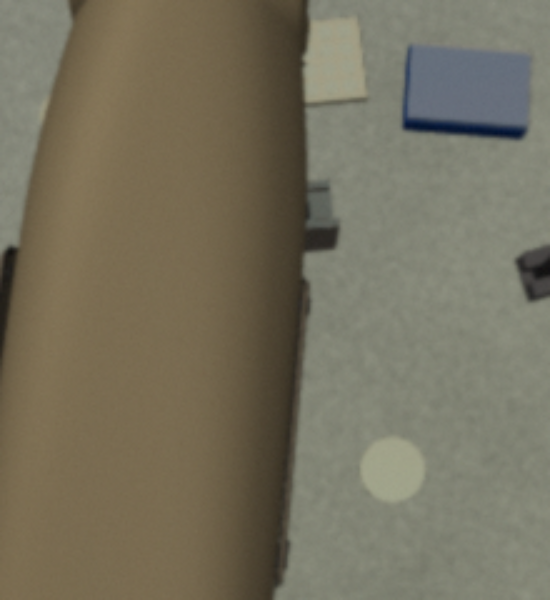

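The plate hangs vertical and square to the rack over the trough, with its foot at crop [440,217]. It sits about 5 mm short in y and about 12 mm on the lip side of centre. I'll correct y and lower it.

```bash
python3 -m creep '{"hand":[5,5,5,5,5],"delta_pos":[[0.0067,0.0005,0],[0,0,0.03],[0,0,0.036],[0,0,0.036],[0,0,0.03]],"turn":[0,0,0,0,0]}'
python3 -m creep '{"hand":[5,5,5,5,5],"delta_pos":[[0,0,0.014],[0,0,0.006],[0,0,0.004],[0,0,0],[0,0,0]],"turn":[0,0,0,0,0]}'
python3 - <<'E'
from h import *
need(.587,.0275,.205,5.6)
c=env.read_camera('scene')
cv2.imwrite('pics/scene4.png',cv2.resize(c['pixels'][120:340,260:460],None,fx=2.7,fy=2.7)[...,::-1])
P=cloud(c)
q=P[(P[...,2]>.03)&(P[...,2]<.21)&(abs(P[...,0]-.595)<.05)&(abs(P[...,1]-.027)<.07)]
for a in np.arange(.05,.21,.03):
    k=q[abs(q[:,2]-a)<.012]
    if len(k)>5: print(round(a,2),np.round(np.percentile(k,[2,50,98],axis=0)[:,:2],4).tolist())
E
```

```text
clock: 5.75
tcp_pos: [0.5853, 0.0325, 0.2303]
orientation: [-0.001, 0.671, 0.741, -0.0]
wrist_force: [-0.4, -0.0, -2.2]
finger_gap: 0.009
clock: 6.17
tcp_pos: [0.587, 0.0311, 0.2142]
orientation: [0.001, 0.672, 0.741, 0.001]
wrist_force: [0.3, -0.7, -2.9]
finger_gap: 0.0089
t 6.17 tcp [0.587  0.0311 0.2142] yawY 5.63 F [ 0.3 -0.7 -2.9] gap 8.9 tilt [ 0.002  0.    -1.   ]
d_world [ 0.     -0.0036 -0.0092] units now [-0.0045 -0.0005  0.0116] units after turn [-0.0045 -0.0005  0.0116] turn units 0.006
0.05 [[0.5487, -0.0398], [0.5585, 0.016], [0.5978, 0.0747]]
0.08 [[0.5486, -0.0394], [0.5588, 0.0169], [0.5975, 0.0737]]
0.11 [[0.5459, -0.0396], [0.5554, 0.0131], [0.5973, 0.0758]]
0.14 [[0.5897, -0.0047], [0.5943, 0.022], [0.598, 0.0624]]
0.17 [[0.5892, -0.0048], [0.5944, 0.013], [0.5979, 0.0616]]
0.2 [[0.5887, -0.0051], [0.5958, 0.0039], [0.6011, 0.0313]]
```

View pics/scene4.png

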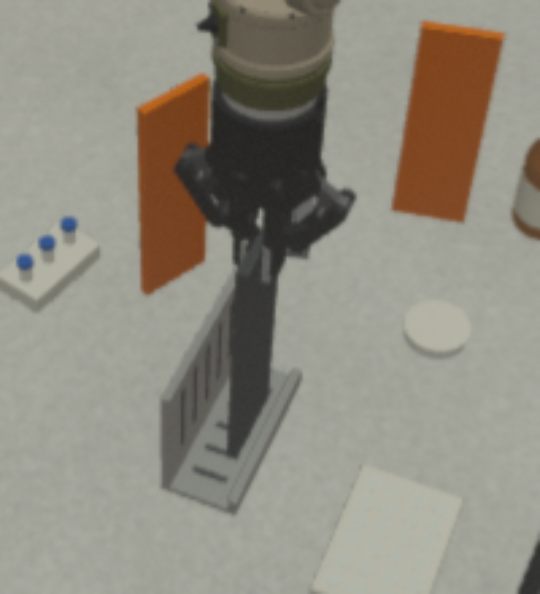

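```bash
python3 -m creep '{"hand":[5,5,5,5,5],"delta_pos":[[-0.0025,0,0.003],[0,0,0.003],[0,0,0.002],[0,0,0],[0,0,0]],"turn":[0,0,0,0,0]}' 40
python3 -m creep '{"hand":[5,5,5,5,5],"delta_pos":[[0,0,0.0015],[0,0,0.001],[0,0,0],[0,0,0],[0,0,0]],"turn":[0,0,0,0,0]}'
```

```text
clock: 6.63
tcp_pos: [0.5865, 0.0284, 0.2066]
orientation: [-0.0, 0.672, 0.741, -0.0]
wrist_force: [0.5, -0.1, -3.7]
finger_gap: 0.0088
clock: 7.05
tcp_pos: [0.587, 0.0285, 0.2054]
orientation: [0.001, 0.672, 0.741, 0.0]
wrist_force: [-0.3, 0.1, 3.9]
finger_gap: 0.0092
```

Floor contact felt (force went from −3 to +4 N). I'll slide the foot toward the lip until I feel it.

```bash
python3 -m creep '{"hand":[5,5,5,5,5],"delta_pos":[[0,0,-0.0012],[0,0.002,0],[0,0.002,0],[0,0.002,0],[0,0,0]],"turn":[0,0,0,0,0]}'
python3 -m creep '{"hand":[5,5,5,5,5],"delta_pos":[[0,0.0012,0],[0,0.0012,0],[0,0,0],[0,0,0],[0,0,0]],"turn":[0,0,0,0,0]}'
```

```text
clock: 7.47
tcp_pos: [0.5915, 0.029, 0.2055]
orientation: [-0.0, 0.672, 0.741, -0.0]
wrist_force: [-2.3, -0.0, 1.1]
finger_gap: 0.0088
clock: 7.88
tcp_pos: [0.5935, 0.0292, 0.2055]
orientation: [0.0, 0.672, 0.741, 0.0]
wrist_force: [-0.4, -0.5, -0.3]
finger_gap: 0.0086
```

```bash
python3 -m creep '{"hand":[5,5,5,5,5],"delta_pos":[[0,0.0012,0],[0,0.0012,0],[0,0,0],[0,0,0],[0,0,0]],"turn":[0,0,0,0,0]}'
python3 - <<'E'
from h import *
need(.587,.0275,.205,5.6)
c=env.read_camera('scene')
cv2.imwrite('pics/scene5.png',cv2.resize(c['pixels'][190:320,290:420],None,fx=4.5,fy=4.5)[...,::-1])
E
```

```text
clock: 8.3
tcp_pos: [0.5955, 0.0294, 0.2055]
orientation: [0.0, 0.672, 0.741, 0.0]
wrist_force: [-0.3, -0.9, -2.8]
finger_gap: 0.0091
t 8.3 tcp [0.5955 0.0294 0.2055] yawY 5.59 F [-0.3 -0.9 -2.8] gap 9.1 tilt [ 0.  0. -1.]
d_world [-0.0085 -0.0019 -0.0005] units now [-0.0013 -0.0108  0.0006] units after turn [-0.0013 -0.0108  0.0006] turn units -0.002
```

View pics/scene5.png

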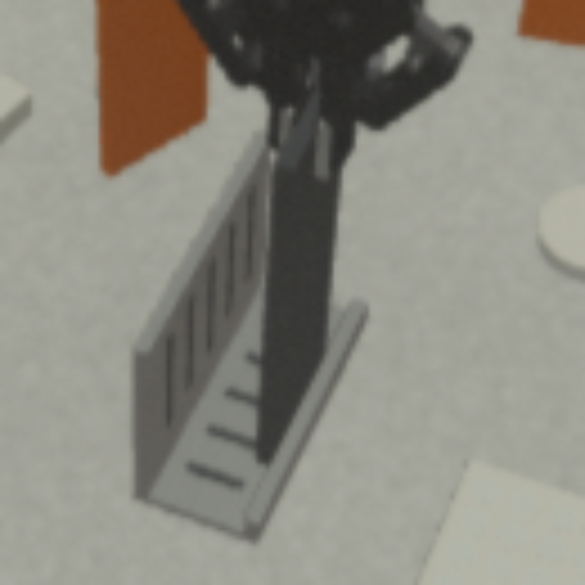

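```bash
python3 -m creep '{"hand":[5,5,5,5,5],"delta_pos":[[0,0.0012,0],[0,0.0012,0],[0,0,0],[0,0,0],[0,0,0]],"turn":[0,0,0,0,0]}'
python3 -m creep '{"hand":[5,5,5,5,5],"delta_pos":[[0,0.0012,0],[0,0,0],[0,0,0],[0,0,0],[0,0,0]],"turn":[0,0,0,0,0]}'
```

```text
clock: 8.77
tcp_pos: [0.5968, 0.0296, 0.2055]
orientation: [-0.0, 0.672, 0.741, -0.0]
wrist_force: [-1.9, 0.1, -1.8]
finger_gap: 0.0087
clock: 9.18
tcp_pos: [0.5977, 0.0296, 0.2055]
orientation: [-0.0, 0.672, 0.741, -0.0]
wrist_force: [-3.0, -0.4, -1.4]
finger_gap: 0.0087
```

The lip is felt: 3 N at rack x of about +20 mm, as expected. I'll set the foot down, open a little, then ease the top back toward the wall between the loose fingers.

```bash
python3 -m creep '{"hand":[5,5,5,5,5],"delta_pos":[[0,0,0.001],[0,0,0.0005],[0,0,0],[0,0,0],[0,0,0]],"turn":[0,0,0,0,0]}' 20
python3 -m creep '{"hand":[12,15,19,23,28],"delta_pos":[[0,0,0],[0,0,0],[0,0,0],[0,0,0],[0,0,0]],"turn":[0,0,0,0,0]}'
python3 - <<'E'
from h import *
need(.587,.0275,.205,5.6)
c=env.read_camera('scene')
cv2.imwrite('pics/scene6.png',cv2.resize(c['pixels'][170:320,280:430],None,fx=3.9,fy=3.9)[...,::-1])
E
```

```text
clock: 9.6
tcp_pos: [0.598, 0.0297, 0.2055]
orientation: [0.0, 0.672, 0.741, 0.0]
wrist_force: [-3.7, -0.6, 5.3]
finger_gap: 0.0089
clock: 10.02
tcp_pos: [0.5987, 0.0297, 0.2046]
orientation: [0.0, 0.672, 0.741, 0.0]
wrist_force: [-0.2, -1.1, -0.6]
finger_gap: 0.0284
t 10.02 tcp [0.5987 0.0297 0.2046] yawY 5.59 F [-0.2 -1.1 -0.6] gap 28.4 tilt [ 0.001  0.    -1.   ]
d_world [-0.0117 -0.0022  0.0004] units now [-0.0013 -0.0148 -0.0005] units after turn [-0.0013 -0.0148 -0.0005] turn units -0.003
```

View pics/scene6.png

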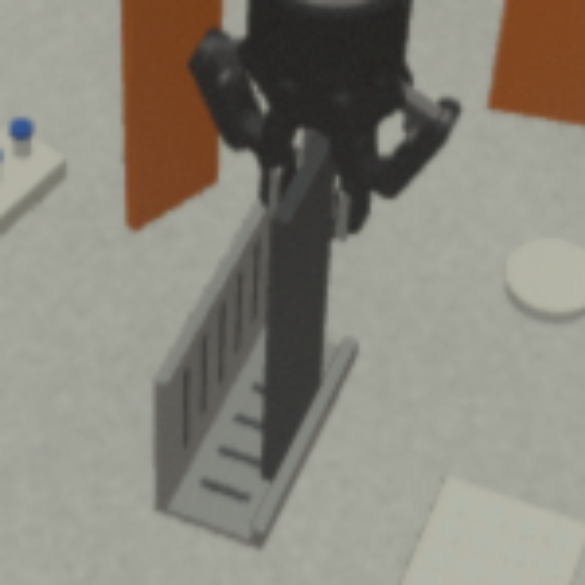

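The plate stands free between the open fingers, its foot at the lip (crop [478,265]). Leaning it back now.

```bash
python3 -m creep '{"hand":[28,28,28,28,28],"delta_pos":[[0,-0.003,0],[0,-0.004,0],[0,-0.004,0],[0,-0.004,0],[0,-0.004,0]],"turn":[0,0,0,0,0]}'
python3 -m creep '{"hand":[28,28,28,28,28],"delta_pos":[[0,-0.004,0],[0,-0.004,0],[0,-0.004,0],[0,-0.004,0],[0,-0.004,0]],"turn":[0,0,0,0,0]}'
python3 - <<'E'
from h import *
need(.587,.0275,.205,5.6)
c=env.read_camera('scene')
cv2.imwrite('pics/scene7.png',cv2.resize(c['pixels'][170:320,280:430],None,fx=3.9,fy=3.9)[...,::-1])
E
```

```text
clock: 10.48
tcp_pos: [0.5826, 0.0282, 0.2045]
orientation: [-0.0, 0.672, 0.741, 0.0]
wrist_force: [0.6, -0.4, -0.2]
finger_gap: 0.028
clock: 10.9
tcp_pos: [0.5667, 0.0266, 0.2045]
orientation: [-0.0, 0.672, 0.741, 0.0]
wrist_force: [-1.0, -0.9, 0.4]
finger_gap: 0.028
t 10.9 tcp [0.5667 0.0266 0.2045] yawY 5.58 F [-1.  -0.9  0.4] gap 28.0 tilt [-0.  0. -1.]
d_world [0.0203 0.0009 0.0005] units now [-0.0013  0.0254 -0.0006] units after turn [-0.0013  0.0254 -0.0006] turn units -0.004
```

View pics/scene7.png

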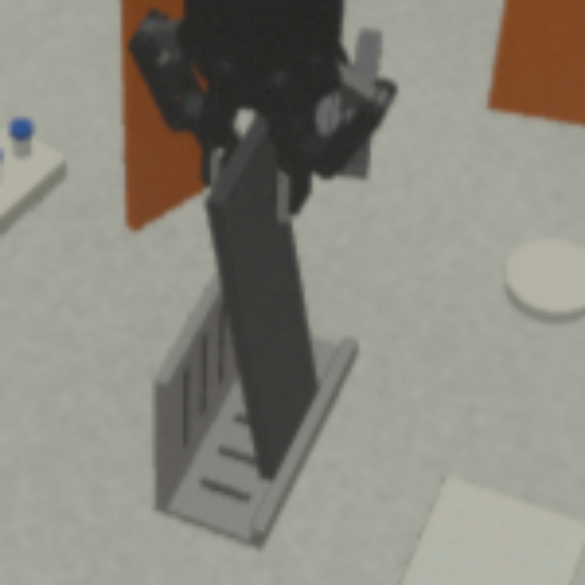

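The plate is tilting under control, with the foot still at the lip. Continuing.

```bash
python3 -m creep '{"hand":[28,28,28,28,28],"delta_pos":[[0,-0.004,0],[0,-0.004,0],[0,-0.004,0],[0,-0.004,0],[0,-0.004,0]],"turn":[0,0,0,0,0]}'
python3 -m creep '{"hand":[28,28,28,28,28],"delta_pos":[[0,-0.004,0],[0,-0.004,0],[0,-0.004,0],[0,-0.004,0],[0,-0.004,0]],"turn":[0,0,0,0,0]}'
python3 - <<'E'
from h import *
need(.587,.0275,.205,5.6)
c=env.read_camera('scene')
cv2.imwrite('pics/scene8.png',cv2.resize(c['pixels'][170:320,280:430],None,fx=3.9,fy=3.9)[...,::-1])
E
```

```text
clock: 11.37
tcp_pos: [0.5508, 0.025, 0.2044]
orientation: [-0.0, 0.672, 0.741, 0.0]
wrist_force: [-0.5, -0.6, -0.5]
finger_gap: 0.0279
clock: 11.78
tcp_pos: [0.5349, 0.0235, 0.2045]
orientation: [-0.0, 0.672, 0.741, 0.0]
wrist_force: [0.0, -0.1, -0.3]
finger_gap: 0.0278
t 11.78 tcp [0.5349 0.0235 0.2045] yawY 5.58 F [ 0.  -0.1 -0.3] gap 27.8 tilt [ 0.  0. -1.]
d_world [0.0521 0.004  0.0005] units now [-0.0013  0.0653 -0.0007] units after turn [-0.0013  0.0653 -0.0007] turn units -0.003
```

View pics/scene8.png

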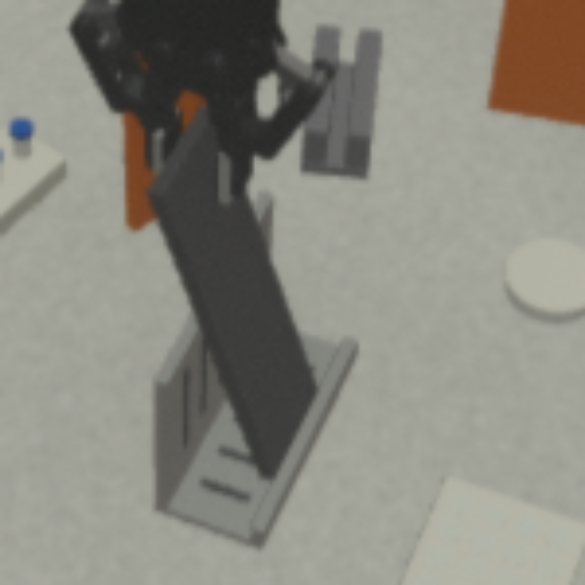

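```bash
python3 -m creep '{"hand":[30,33,36,40,44],"delta_pos":[[0,0,0],[0,0,0],[0,0,0],[0,0,0],[0,0,0]],"turn":[0,0,0,0,0]}'
python3 -m creep '{"hand":[44,44,44,44,44],"delta_pos":[[0,0,-0.004],[0,0,-0.008],[0,0,-0.012],[0,0,-0.025],[0,0,-0.025]],"turn":[0,0,0,0,0]}'
python3 -m creep '{"hand":[44,44,44,44,44],"delta_pos":[[0,0,-0.02],[0,0,-0.02],[0,-0.02,0],[0,-0.03,0],[0,-0.03,0]],"turn":[0,0,0,0,0]}'
python3 - <<'E'
from h import *
need(.587,.0275,.205,5.6)
for n in('scene','top'):
    c=env.read_camera(n);np.savez(n+'9.npz',**c)
    x,y=(260,120) if n=='scene' else (230,160)
    cv2.imwrite(f'pics/{n}9.png',cv2.resize(c['pixels'][y:y+200,x:x+200],None,fx=3,fy=3)[...,::-1])
c=dict(np.load('scene9.npz'));P=cloud(c)
q=P[(P[...,2]>.03)&(P[...,2]<.226)&(abs(P[...,0]-.56)<.06)&(abs(P[...,1]-.027)<.09)]
# rack frame
o=np.array([.5787,.0266,0]);B=R.from_euler('z',5.6,degrees=True).as_matrix();r=(q-o)@B
for a in np.arange(.03,.226,.02):
    k=r[abs(r[:,2]-a)<.006];k=k[k[:,0]>-.1]
    if len(k)>3: print(round(a,2),len(k),np.round(np.percentile(k,[3,50,97],axis=0)[:,:2],4).tolist())
print(r[:,2].max())
E
```

```text
clock: 12.25
tcp_pos: [0.5355, 0.0235, 0.2045]
orientation: [0.0, 0.672, 0.741, 0.0]
wrist_force: [1.9, 0.3, -0.5]
finger_gap: 0.0438
clock: 12.67
tcp_pos: [0.5349, 0.0235, 0.2647]
orientation: [-0.0, 0.672, 0.741, -0.0]
wrist_force: [0.1, 0.4, -0.3]
finger_gap: 0.0439
clock: 13.08
tcp_pos: [0.4716, 0.0172, 0.2968]
orientation: [0.001, 0.672, 0.741, 0.001]
wrist_force: [-0.1, 0.4, 0.2]
finger_gap: 0.0439
t 13.08 tcp [0.4716 0.0172 0.2968] yawY 5.61 F [-0.1  0.4  0.2] gap 43.9 tilt [ 0.002 -0.    -1.   ]
d_world [ 0.1154  0.0103 -0.0918] units now [-0.0012  0.1447  0.1151] units after turn [-0.0012  0.1447  0.1151] turn units 0.001
0.03 72 [[-0.0271, -0.0725], [0.0141, -0.0189], [0.0174, 0.0314]]
0.05 141 [[-0.0283, -0.0737], [0.0078, -0.0209], [0.012, 0.0313]]
0.07 153 [[-0.0288, -0.0739], [0.0009, -0.0238], [0.0052, 0.0338]]
0.09 153 [[-0.0304, -0.0744], [-0.0065, -0.0204], [-0.0017, 0.0481]]
0.11 157 [[-0.0303, -0.0741], [-0.013, -0.0219], [-0.0088, 0.0657]]
0.13 118 [[-0.0261, -0.0347], [-0.0185, -0.0043], [-0.015, 0.0332]]
0.15 112 [[-0.033, -0.0339], [-0.0255, -0.004], [-0.0221, 0.0336]]
0.17 125 [[-0.04, -0.0341], [-0.0324, -0.0041], [-0.0293, 0.0343]]
0.19 117 [[-0.046, -0.0346], [-0.0395, -0.0049], [-0.0368, 0.0337]]
0.21 168 [[-0.0576, -0.0341], [-0.0473, -0.0052], [-0.0434, 0.0326]]
0.2211938025238822
```

View pics/scene9.png

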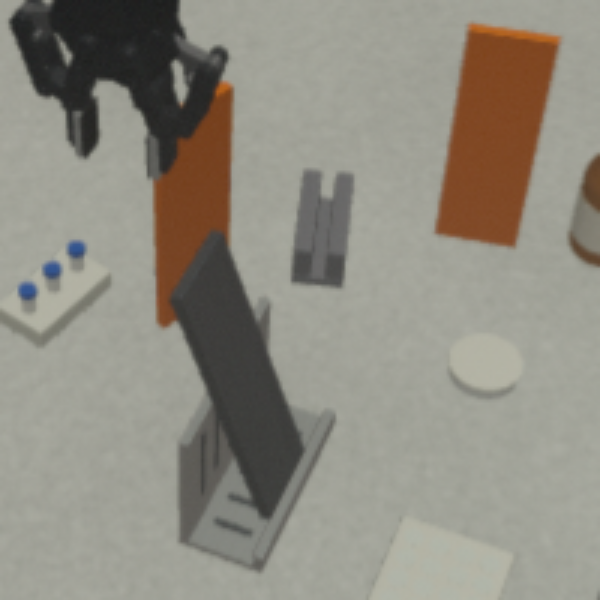

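View pics/top9.png

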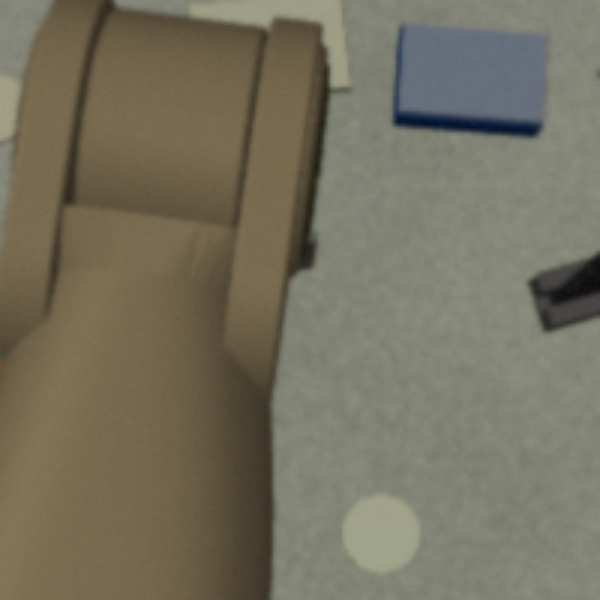

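The plate leans at about 19° (slope 0.35), with its foot at the lip. It spans −34 to +34 mm along the trough, so it is centred and square. The gripper is clear, so I'm handing in.

```bash
python3 -c "
from workcell import env
print(env.hand_in(), env.get_state()['clock'])"
```

```text
the job is handed in; nothing more can be done
the job is handed in; nothing more can be done
```

The plain plate is now leaning in the draining rack, and I've handed the job in. I pulled it up out of its holder, set its foot in the trough against the lip, and eased its top back onto the tall wall between loosely open fingers.

**Last checks (scene camera depth, about 13 s in, gripper clear and no force on it):**
- **Lean:** about 19°, with the foot at the lip, which matches the expected angle.
- **Position:** the plate spans −34 to +34 mm along the trough, so it is centred and square to the rack.
- **Other objects:** the arm went nowhere near the window plate. The last pictures show only part of its holder, still in place, so I did not check that plate in full. The two orange plates stood where they were in the last scene picture.

**Failed or disagreeing:**
- **Camera offset:** the two cameras disagreed by about 3 mm in x. The force I felt at the lip settled where it was.
- **Top view:** the arm hid the rack in the last top picture, so the final pose comes from the scene camera alone.

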